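# Refit the covers of the under-sink pipe duct

### The job

First clear the pipe duct: stand the spray bottle that is on it upright on the upper tier of the turntable, without knocking it over, and pull every timber packer out of the duct's slots and leave it in the shallow tray. Then lay each loose cover plate in an opening of the duct of its own (any opening) and press it down until it is fully home, flush with the duct's frame. Leave all the other things where they are.

Things in the scene. Friction and masses are not known exactly. Their poses are not given: they have to be found in the camera images.
- duct: Fixed white plastic pipe duct on the mat (mat top at z = 4 mm), 140 (x) by 332 (y) by 52 mm high; origin at the centre of its underside. Three openings side by side along y, 105 mm apart, each 108 (x) by 88 mm (y), with 17 mm bars between. Under the middle of each, a slot 13 mm wide (y) and 76 mm long (x) reaches down to 6 mm above the origin.
- duct_bay0 (a point): Centre of the duct's opening 0 (-y end), where the underside of a pressed-home cover lies, 42 mm above the duct's origin; axes as the duct's. The black pad in the opening (split by a 16 mm gap over the slot) starts with its top 6 mm above this point, slides down stiffly when pressed slowly with about 10 N, to a hard stop at this point, and stays where left.
- duct_bay1 (a point): Centre of the duct's opening 1 (middle), where the underside of a pressed-home cover lies, 42 mm above the duct's origin; axes as the duct's. The black pad in the opening (split by a 16 mm gap over the slot) starts with its top 6 mm above this point, slides down stiffly when pressed slowly with about 10 N, to a hard stop at this point, and stays where left.
- duct_bay2 (a point): Centre of the duct's opening 2 (+y end), where the underside of a pressed-home cover lies, 42 mm above the duct's origin; axes as the duct's. The black pad in the opening (split by a 16 mm gap over the slot) starts with its top 6 mm above this point, slides down stiffly when pressed slowly with about 10 N, to a hard stop at this point, and stays where left.
- plate0: Loose aluminium cover plate, 100 (x) by 80 (y) by 10 mm thick, with a grey rib on top 60 long (x), 12 thick (y), 24 mm tall; 180 g. Origin at the centre of its underside. Starts flat on the mat. Fits any opening with 4 mm spare all round, its x along the duct's x either way; 6 mm proud until pressed, then its flat top is flush with the frame. May be absent (2 or 3 present).
- plate1: Loose aluminium cover plate, 100 (x) by 80 (y) by 10 mm thick, with a grey rib on top 60 long (x), 12 thick (y), 24 mm tall; 180 g. Origin at the centre of its underside. Starts flat on the mat. Fits any opening with 4 mm spare all round, its x along the duct's x either way; 6 mm proud until pressed, then its flat top is flush with the frame. May be absent (2 or 3 present).
- plate2: Loose aluminium cover plate, 100 (x) by 80 (y) by 10 mm thick, with a grey rib on top 60 long (x), 12 thick (y), 24 mm tall; 180 g. Origin at the centre of its underside. Starts flat on the mat. Fits any opening with 4 mm spare all round, its x along the duct's x either way; 6 mm proud until pressed, then its flat top is flush with the frame. May be absent (2 or 3 present).
- packer0: Loose timber packer board, 62 mm (x) by 10 mm thick (y) by 80 mm tall (z), 50 g; origin at the centre of its lower end. Starts upright in a slot of the duct, its x along the duct's x, the top 34 mm showing above the duct's frame. May be absent (1 or 2 are present).
- packer1: Loose timber packer board, 62 mm (x) by 10 mm thick (y) by 80 mm tall (z), 50 g; origin at the centre of its lower end. Starts upright in a slot of the duct, its x along the duct's x, the top 34 mm showing above the duct's frame. May be absent (1 or 2 are present).
- packer0_mid (a point): Centre of packer0, 40 mm above its origin along its z
- packer1_mid (a point): Centre of packer1, 40 mm above its origin along its z
- bottle: Empty white spray bottle that stands on a pad in one of the duct's openings. Round body of 56 mm diameter up to 95 mm, neck of 24 mm diameter, and a grey box-shaped head from 126 to 168 mm above the origin, 62 mm long (x) by 24 mm wide (y), to grip by; 100 g. Origin at the centre of its underside, z up, nozzle towards -x.
- turntable_top (a point): Centre of the flat upper tier (disc of 176 mm diameter, top 94 mm above the table) of a two-tier white turntable that turns freely about a vertical axis; the lower tier has a diameter of 210 mm and small jars. Its axes turn with it. The turntable stands on one side of the duct, the tray on the other
- tray: Fixed shallow grey open tray, 180 mm (x) by 150 mm (y) by 34 mm high, walls and floor 4-5 mm thick; origin at the centre of its underside
- bottle_b: Bystander: a like spray bottle, blue, standing on the mat; origin under its centre
- bottle_c: Bystander: a like spray bottle, green, standing on the mat; origin under its centre
- brush: Bystander: grout brush, 130 by 35 by 38 mm high, lying on the mat along its x; origin under its centre
- pipe_key: Bystander: steel pipe key with a T handle, 125 mm long (x), 82 mm wide, 22 mm high, lying on the mat; origin under the middle of its shaft
- jar: Bystander: glass jar, 64 mm diameter, 80 mm high; origin under its centre
- tin: Bystander: steel tin, 70 mm diameter, 100 mm high; origin under its centre
- soap_box: Bystander: cardboard box, 60 by 90 by 50 mm high; origin under its centre

How it is judged:
By the outcome, as a careful person would: the job done as asked, in the order asked, and still so for the second after the job is handed in, with the robot touching nothing.
Of plate0, plate1, plate2, packer0, packer1 only 4 to 5 are there at a start; the rules pass over those that are not, and their reading is None.
At some moment in a run one of plate0, plate1, plate2 may be knocked a few centimetres aside while the robot is not near it.
It also fails if it takes over 210 s, if anything falls off the work surface, if the arm or the gripper's body presses on something with over 40 N, if the wrist force passes 120 N, or if a joint passes its speed limit or range.

### The arm

A 6-joint arm with a two-finger parallel gripper is mounted at the origin on the work surface. World frame = base frame: x ahead of the robot, y to its left, z up, the work surface at z = 0. Lengths are in m, angles in rad, forces in N, time in s.
With the tool pointing down it reaches from about 0.375 to 0.9 m from the base axis. Payload 3.1 kg.
Tool frame: the origin (TCP) lies on the centre line of the jaws, within the pads' length; the fingertips stand 19 mm ahead of it and the grasp point (between the pads) is the TCP; z points along the fingers, y is the direction in which the jaws open and shut (so a half turn about z gives the same grasp; the last joint's range is limited). The gripper opens to 85 mm and grips with 20 to 120 N. Pads are 22 mm wide; open, the fingers measure 114 mm over their backs; the gripper's body (76 mm by 85 mm) begins 54 mm behind the grasp point. The pads swing forward as they close: fully open they stand 13 mm farther back than shut.
Start: joints at [1.052, 0.527, 1.433, -0, 1.181, -0.178], TCP at [0.209, 0.589, 0.25] pointing down, gripper open.
Joint ranges: [-3.08, 3.08], [-0.75, 2.2], [0.22, 2.44], [-1.43, 4.57], [0, 2.65], [-2.85, 2.85]. Speed limits (rad/s): [2.79, 2.79, 3.14, 3.14, 3.14, 3.14].

### API

Orientations are given as a unit quaternion [x, y, z, w].
In Python, from station import manip, imaging, workorder gives the robot as it stands.
- The arm moves only by the shell command python3 -m creep 'ROWS' [FORCE]. ROWS is a JSON object of lists of equal length, an entry for each row: "claw": the finger opening in cm, from 0 to 8.54; "dp": the shift along the tool's x, y, z in cm, a list of three; "roll": the turn about the tool's z in rad. In form: {"claw": [claw, ...], "dp": [[dx, dy, dz], ...], "roll": [roll, ...]}. A call has 1 to 12 rows; each row is the pose to reach, as a shift and turn from the pose commanded when the call began, along the tool's axes at that moment; what a row does not reach only later rows make up. A row lasts 1/10 s, in which the tool goes at most 50 mm and 8.59 degrees, less where a joint would pass 70% of its speed; a pose out of reach is approached as far as the arm can. A call with a gripper value outside its range is refused whole. The fingers move at their own pace and stop on an object; FORCE is the grip in N (left out, the last holds). Time passes only in rows, so rows that repeat a pose let the fingers close. It gives the time, the measured TCP pose, the force and the opening at its end, in the units of the state.
- manip.sense(): the state, without advancing time (a new reading comes with each control period).
- imaging.snapshot(name): name is "side" or "top" or "wrist"; returns a dict with "image" (420x560x3 uint8, red, green, blue), "z_map" (420x560 float32, m along the optical axis (not along the pixel's ray), 0 where there is no reading), "vfov" (degrees; the focal length in pixels is half the picture's height over the tangent of half this angle, whatever the lens; pixels are square), "cx", "cy" (the principal point, pixels), "dist" ([k1, k2, p1, p2, k3] as OpenCV has them; the pictures are not rectified), "R" (3x3) and "t" (3): a world point X has camera coordinates R X + t. Camera axes: x right, y down, z forward; pixel columns grow to the right and rows downward; lengths in m; the calibration is good to about 2 mm. A picture is of the moment at which its call begins.
- workorder.sign_off(): hands the job in, once; it reports no verdict.
The state is a dict: "t": time; "q": joint angles; "qd": joint speeds; "tau": joint torques, N m; "tcp_pos": TCP position; "tool_rot": TCP orientation; "force": force on the tool from outside, world axes, zero at the start; "ft_torque": the same for the moment, N m; "finger_gap": opening from 0.0 (shut) to 1.0 (fully open).
Only numpy, scipy, OpenCV 4.12 (cv2) and the standard library are available. Lean on these libraries where they do the work, as an engineer would, in place of code of your own. Each camera call takes 0.05 s, during which the arm holds its last target.

## Working session

There is one attempt and no reset: what is moved stays moved. The work goes in short steps, Python scripts to look and compute and a shell command to move; the robot and the scene stay as the last step left them, time stands still between calls to the robot, and variables do not carry over. Pictures are saved under pics/ and viewed, and the job is handed in when it is done.

```bash
ls; mkdir -p pics; python3 - <<'E'
from station import manip, imaging
import cv2
print(manip.sense())
for n in ("side","top","wrist"):
    s=imaging.snapshot(n); cv2.imwrite(f"pics/{n}0.png",s["image"][:,:,::-1])
    print(n,s["vfov"],s["cx"],s["cy"],s["dist"],s["R"],s["t"],(s["z_map"]>0).mean())
E
```

```text
pics
{'t': 0.0, 'q': array([ 1.05150456e+00,  5.28471991e-01,  1.43389996e+00, -3.18044714e-06,
        1.18138626e+00, -1.78529700e-01]), 'qd': array([ 0.00118025,  0.00069211, -0.00067274, -0.00079212,  0.00200965,
        0.00064993]), 'tau': array([ 4.19173521e-04, -4.42363358e+01, -1.78020555e+01, -1.73601888e-04,
        8.57255742e-03, -1.59243916e-05]), 'tcp_pos': array([0.20853064, 0.58847425, 0.24933073]), 'tool_rot': array([ 1.69557184e-01,  9.85519756e-01, -1.01804194e-03, -3.68793341e-04]), 'force': array([0.19006991, 0.15603694, 1.1040019 ]), 'ft_torque': array([0.00798797, 0.03719005, 0.01878232]), 'finger_gap': 0.998982860289888}
side 48.48720957463917 275.2856561768529 209.76354632141786 [-0.10492982  0.          0.          0.          0.        ] [[-0.92468457 -0.38073242  0.00113103]
 [-0.27793858  0.67299302 -0.68544186]
 [ 0.26020876 -0.63413187 -0.72812648]] [0.51555312 0.20256761 0.99960233] 0.9958843537414966
top 49.38366293238965 277.45062184578563 217.13245511835007 [0.00587987 0.         0.         0.         0.        ] [[-0.00890862 -0.99962342 -0.02595487]
 [-0.99171633  0.01215827 -0.12787061]
 [ 0.12813802  0.02460072 -0.99145119]] [0.02668152 0.56588739 1.05768225] 0.9957950680272109
wrist 59.1013712696229 281.33499911918364 211.82189012386434 [0.02898369 0.         0.         0.         0.        ] [[ 0.3347649   0.94230089 -0.00122078]
 [ 0.9102777  -0.32305282  0.25890419]
 [ 0.24357127 -0.08778328 -0.96590224]] [-0.62536137 -0.03220791  0.37815788] 0.9958928571428571
```

View pics/top0.png

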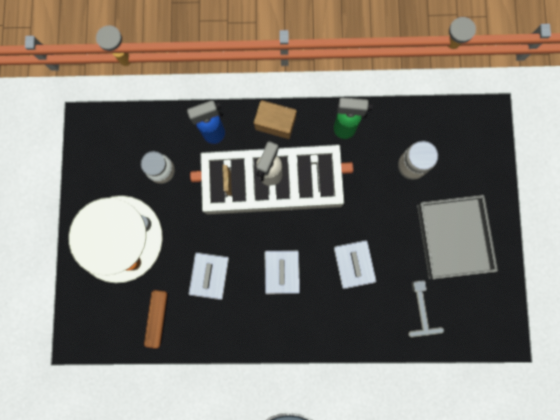

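View pics/side0.png

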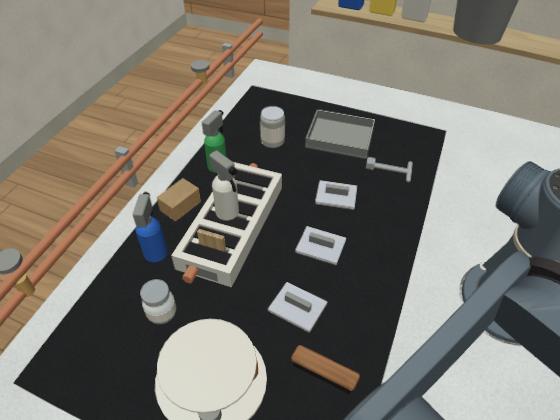

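View pics/wrist0.png

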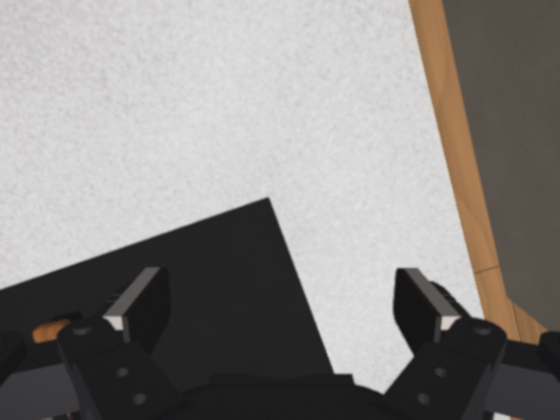

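The top view shows the duct at (272,180) px, one packer at (227,180) and the bottle in the middle bay at (270,165). The three plates are at (209,276), (282,272) and (355,264), the turntable at (115,238) and the tray at (457,237). I'll measure these next.

```bash
cat > h.py <<'E'
import numpy as np, cv2
from station import manip, imaging
from scipy.spatial.transform import Rotation as Rn
def snap(n,save=None):
    s=imaging.snapshot(n)
    h=s["image"].shape[0]; f=h/2/np.tan(np.radians(s["vfov"])/2)
    s["K"]=np.array([[f,0,s["cx"]],[0,f,s["cy"]],[0,0,1]]); s["d"]=np.array(s["dist"],float)
    s["R"]=np.array(s["R"]); s["t"]=np.array(s["t"])
    if save: cv2.imwrite(f"pics/{save}.png",s["image"][:,:,::-1])
    return s
def cast(s,px,z):
    px=np.asarray(px,float).reshape(-1,1,2)
    u=cv2.undistortPoints(px,s["K"],s["d"])[:,0]
    d=np.c_[u,np.ones(len(u))]@s["R"]; c=-s["R"].T@s["t"]
    return c+d*((z-c[2])/d[:,2])[:,None]
def cloud(s):
    h,w=s["z_map"].shape
    vv,uu=np.mgrid[:h,:w]
    u=cv2.undistortPoints(np.stack([uu,vv],-1).reshape(-1,1,2).astype(float),s["K"],s["d"])[:,0]
    z=s["z_map"].reshape(-1,1)
    return ((np.c_[u,np.ones(len(u))]*z-s["t"])@s["R"]).reshape(h,w,3)
def proj(s,X):
    r,_=cv2.Rodrigues(s["R"]); return cv2.projectPoints(np.asarray(X,float).reshape(-1,1,3),r,s["t"],s["K"],s["d"])[0][:,0]
def rect(m,s,z,amin=20,nmax=6):
    "min-area rects of mask blobs on plane z: centre, sizes, long-axis angle deg"
    cs,_=cv2.findContours(m.astype(np.uint8),cv2.RETR_EXTERNAL,cv2.CHAIN_APPROX_NONE)
    out=[]
    for c in sorted(cs,key=cv2.contourArea,reverse=True)[:nmax]:
        if cv2.contourArea(c)<amin: continue
        P=cast(s,c[:,0],z)[:,:2]*1000
        (cx,cy),(a,b),_=cv2.minAreaRect(P.astype(np.float32)); bx=cv2.boxPoints(cv2.minAreaRect(P.astype(np.float32)))
        e=[bx[1]-bx[0],bx[2]-bx[1]]; e.sort(key=lambda v:-np.hypot(*v)); L=e[0]
        an=np.degrees(np.arctan2(L[1],L[0]))%180
        out.append((round(float(cx),1),round(float(cy),1),round(float(np.hypot(*e[0])),1),round(float(np.hypot(*e[1])),1),round(float(an),1),c[:,0].mean(0).round().tolist()))
    return out
E
python3 - <<'E'
from h import *
for n in ("top","side"):
    s=snap(n); im=s["image"]; P=cloud(s); hsv=cv2.cvtColor(im,cv2.COLOR_RGB2HSV)
    H=P[...,2]*1000; xy=P*1000
    inmat=(xy[...,0]>330)&(xy[...,0]<950)&(abs(xy[...,1])<520)
    print(n,"mat z",np.median(H[(hsv[...,2]<30)&inmat]))
    v=hsv[...,2]; sat=hsv[...,1]
    duct=inmat&(H>48)&(H<64)&(v>150)&(sat<50)
    print("duct",rect(cv2.morphologyEx(duct.astype(np.uint8),cv2.MORPH_CLOSE,np.ones((9,9))),s,.056,300,3))
    print("plates",rect(inmat&(v>120)&(H>5)&(H<45)&(sat<60)&(xy[...,0]<640),s,.014,100,6))
    print("ribs",rect(inmat&(H>24)&(H<45)&(sat<80)&(v>60)&(v<200)&(xy[...,0]<640),s,.038,15,6))
    print("timber",rect(inmat&(H>62)&(H<100)&(sat>70)&(hsv[...,0]<30),s,.090,10,3))
    hi=inmat&(H>165)
    print("high",rect(hi,s,.22,10,6), H[hi].max())
    tt=inmat&(H>80)&(H<110)&(xy[...,1]>200)&(v>120); print("tt",rect(tt,s,.094,300,3),np.median(H[tt]))
    tt=inmat&(H>80)&(H<110)&(xy[...,1]<-200); print("tt-",rect(tt,s,.094,300,3))
    tr=inmat&(xy[...,1]<-200)&(H>3)&(H<60)&(v>60)&(sat<60); print("tray",rect(tr,s,.034,300,3))
E
```

```text
top mat z 4.424750523842723
duct [(657.1, 34.5, 331.8, 141.3, 92.5, [271.0, 179.0])]
plates [(516.6, -405.1, 180.6, 135.9, 6.1, [454.0, 236.0]), (514.6, 382.2, 213.8, 154.0, 167.0, [133.0, 242.0]), (453.1, -163.1, 101.7, 82.3, 10.3, [355.0, 264.0]), (428.8, 189.7, 100.9, 82.9, 171.6, [208.0, 276.0]), (436.1, 11.7, 100.6, 81.6, 179.7, [282.0, 272.0]), (371.0, -319.3, 82.4, 25.2, 8.5, [421.0, 297.0])]
ribs [(514.4, -402.2, 179.5, 152.8, 6.2, [458.0, 237.0]), (452.1, -162.1, 59.4, 13.5, 10.3, [356.0, 264.0]), (427.9, 188.5, 57.9, 14.1, 172.9, [207.0, 276.0]), (435.6, 12.3, 56.1, 11.8, 179.5, [281.0, 272.0]), (400.0, -307.9, 25.2, 21.5, 95.8, [419.0, 286.0]), (587.5, 30.4, 329.4, 3.9, 92.3, [274.0, 208.0])]
timber [(649.8, 137.3, 66.6, 12.9, 4.1, [226.0, 179.0]), (450.7, 349.1, 25.3, 7.5, 130.7, [132.0, 266.0])]
high [(656.9, 35.9, 77.2, 31.7, 156.2, [267.0, 160.0]), (772.3, -145.4, 67.8, 24.3, 83.4, [355.0, 105.0]), (768.3, 166.0, 67.9, 23.8, 109.8, [204.0, 109.0])] 1121.6931977532786
tt [(519.3, 406.3, 174.5, 173.8, 46.0, [108.0, 237.0]), (687.8, 307.0, 53.9, 52.8, 135.0, [153.0, 164.0
[... 676 characters left out ...]
71.4, [298.0, 301.0]), (435.3, 17.0, 61.1, 23.6, 179.5, [321.0, 239.0]), (451.4, -156.9, 59.7, 28.6, 11.5, [337.0, 188.0]), (399.1, -295.7, 25.8, 21.1, 97.3, [370.0, 161.0])]
timber [(648.3, 149.2, 73.7, 32.5, 2.6, [211.0, 238.0])]
high [(649.6, 60.0, 122.8, 49.3, 137.1, [223.0, 169.0]), (750.4, 215.2, 70.1, 25.0, 109.3, [141.0, 205.0]), (755.3, -88.0, 69.1, 27.8, 85.6, [212.0, 118.0])] 224.53239277125766
tt [(520.5, 408.6, 174.9, 174.8, 22.9, [206.0, 366.0]), (686.7, 315.7, 54.1, 51.6, 23.2, [154.0, 291.0])] 94.44407458937499
tt- [(692.1, -306.3, 100.7, 65.0, 113.6, [272.0, 117.0])]
tray [(471.5, -375.9, 269.4, 231.6, 5.4, [351.0, 143.0]), (688.8, -291.7, 88.1, 70.7, 111.6, [272.0, 137.0])]
```

```bash
python3 - <<'E'
from h import *
for n in ("top","side"):
    s=snap(n); P=cloud(s)*1000; im=s["image"]
    m=(P[...,2]>212)&(P[...,2]<232)&(abs(P[...,1]-34)<90)&(abs(P[...,0]-657)<90)
    print(n,rect(m,s,.220,5),P[m].mean(0),m.sum(), np.percentile(P[m][:,2],[5,50,95]))
    m=(P[...,2]>178)&(P[...,2]<232)&(abs(P[...,1]-34)<90)&(abs(P[...,0]-657)<90)
    p=P[m][:,:2]; q=(p).astype(np.float32); print(cv2.minAreaRect(q), m.sum())
    m=(P[...,2]>70)&(P[...,2]<140)&(abs(P[...,1]-34)<60)&(abs(P[...,0]-657)<60); print("body",P[m].mean(0),P[m].min(0),P[m].max(0))
    c=proj(s,[.657,.034,.15])[0].astype(int); cr=im[c[1]-70:c[1]+70,c[0]-90:c[0]+90]
    cv2.imwrite(f"pics/crop_{n}.png",cv2.resize(cr[:,:,::-1],None,fx=4,fy=4,interpolation=cv2.INTER_CUBIC))
E
```

```text
top [(661.1, 38.1, 71.2, 24.6, 156.8, [266.0, 160.0])] [663.33872979  37.32624995 219.03773741] 381 [214.30030733 219.48402099 222.23355536]
((661.9169921875, 38.5802116394043), (24.668685913085938, 72.82936096191406), 65.88555908203125) 462
body [644.0877389   28.74173514 106.30601972] [638.38780612   9.39401592  70.64272   ] [661.11487576  62.54376539 139.97258146]
side [(660.8, 42.6, 79.9, 28.9, 155.6, [223.0, 161.0])] [663.02207183  40.772205   219.4216295 ] 291 [212.98431396 220.35311201 223.00423802]
((663.4351196289062, 38.484535217285156), (25.61273956298828, 74.6834945678711), 65.61624145507812) 535
body [656.73377021  54.11752623 105.34573699] [638.60073333  24.23734677  70.14784797] [691.934822    67.12742302 139.88864522]
```

View pics/crop_top.png

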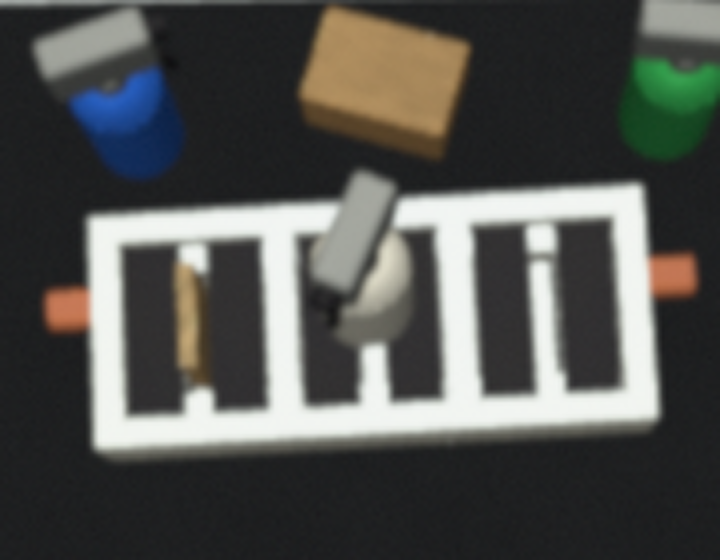

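View pics/crop_side.png

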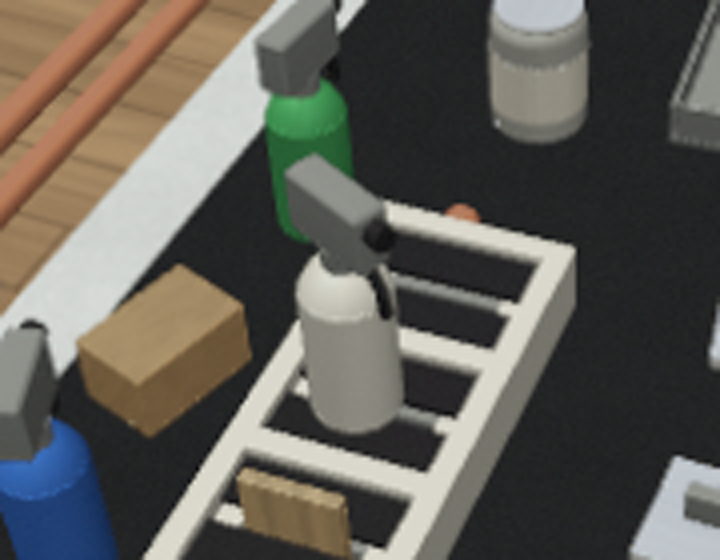

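```bash
cat > go.py <<'E'
# usage: python3 go.py x y z yaw_deg(tool y axis, mod 180)   mm
import sys; from h import *
x,y,z,a=map(float,sys.argv[1:5]); s=manip.sense()
Rt=Rn.from_quat(s["tool_rot"]).as_matrix(); d=Rt.T@(np.array([x,y,z])/1000-s["tcp_pos"])*100
ty=Rt[:,1]; cur=np.degrees(np.arctan2(ty[1],ty[0]))
dy=(a-cur+90)%180-90     # world yaw change
q=s["q"]; dq1=np.arctan2(y,x)-np.arctan2(s["tcp_pos"][1],s["tcp_pos"][0])
print("t",s["t"],"tcp",(s["tcp_pos"]*1000).round(1),"yawy",round(cur,1),"tilt",Rt[:,2].round(3),"F",s["force"].round(1),"gap",round(s["finger_gap"],3))
for e in (0,180,-180):
    D=np.radians(dy+e); print("dp",d.round(2),"roll",round(-D,3),"q6 est",round(q[5]+dq1-D,2), "rows>=",int(max(np.ceil(np.linalg.norm(d)/5),np.ceil(abs(D)/.1499))))
E
python3 go.py 663 37 270 67
```

```text
t 0.35 tcp [208.8 588.9 250. ] yawy 70.5 tilt [-0. -0. -1.] F [-0.7  0.1 -0.5] gap 1.0
dp [-61.26 -36.84  -1.98] roll 0.061 q6 est -1.29 rows>= 15
dp [-61.26 -36.84  -1.98] roll -3.081 q6 est -4.43 rows>= 21
dp [-61.26 -36.84  -1.98] roll 3.202 q6 est 1.85 rows>= 22
```

```bash
python3 -m creep '{"claw":[8.5,8.5,8.5,8.5,8.5,8.5,8.5,8.5,8.5,8.5,8.5,8.5],"dp":[[-5,-3,-1],[-10,-6,-2],[-15,-9,-2],[-20,-12,-2],[-25,-15,-2],[-30,-18,-2],[-35,-21,-2],[-40,-24,-2],[-45,-27,-2],[-50,-30,-2],[-55,-33,-2],[-61.2,-36.8,-2]],"roll":[0.06,0.06,0.06,0.06,0.06,0.06,0.06,0.06,0.06,0.06,0.06,0.06]}' 40; python3 go.py 663 37 270 67
```

```text
t: 1.55
tcp_pos: [0.5906, 0.1253, 0.2705]
tool_rot: [0.199, 0.98, 0.0, 0.0]
force: [0.9, 0.7, 0.3]
finger_gap: 0.995
t 1.55 tcp [590.6 125.3 270.5] yawy 67.0 tilt [ 0.  0. -1.] F [0.9 0.7 0.3] gap 0.995
dp [-10.12  -5.3    0.05] roll 0.0 q6 est -1.3 rows>= 3
dp [-10.12  -5.3    0.05] roll -3.141 q6 est -4.44 rows>= 21
dp [-10.12  -5.3    0.05] roll 3.142 q6 est 1.84 rows>= 21
```

```bash
python3 -m creep '{"claw":[8.5,8.5],"dp":[[0,0,0],[0,0,0]],"roll":[0,0]}'; python3 go.py 663 37 270 67
```

```text
t: 1.75
tcp_pos: [0.5899, 0.1259, 0.2699]
tool_rot: [0.2, 0.98, 0.0, -0.0]
force: [0.4, 1.1, -1.1]
finger_gap: 0.995
t 1.75 tcp [589.9 125.9 269.9] yawy 66.9 tilt [-0.001  0.    -1.   ] F [ 0.4  1.1 -1.1] gap 0.995
dp [-10.22  -5.31  -0.02] roll -0.002 q6 est -1.3 rows>= 3
dp [-10.22  -5.31  -0.02] roll -3.144 q6 est -4.44 rows>= 21
dp [-10.22  -5.31  -0.02] roll 3.139 q6 est 1.84 rows>= 21
```

Tracking is tight, so there's no lag to worry about. I'll move over the bottle and look with the wrist camera.

```bash
python3 -m creep '{"claw":[8.5,8.5,8.5,8.5],"dp":[[-4.5,-2.3,0],[-9,-4.6,0],[-10.2,-5.3,0],[-10.2,-5.3,0]],"roll":[0,0,0,0]}'; python3 - <<'E'
from h import *
s=snap("wrist","w1"); P=cloud(s)*1000
m=(P[...,2]>212)&(P[...,2]<235)&(abs(P[...,1]-37)<60)&(abs(P[...,0]-663)<60)
m[300:]=m[300:]
print(rect(m,s,.22,50)); print(manip.sense()["q"].round(2))
E
```

```text
t: 2.15
tcp_pos: [0.6631, 0.038, 0.2699]
tool_rot: [0.2, 0.98, 0.0, -0.0]
force: [0.1, 0.6, 0.2]
finger_gap: 0.993
[(660.6, 40.6, 71.4, 23.4, 156.1, [281.0, 240.0])]
[-0.11  0.56  1.31  0.    1.27 -1.28]
```

View pics/w1.png

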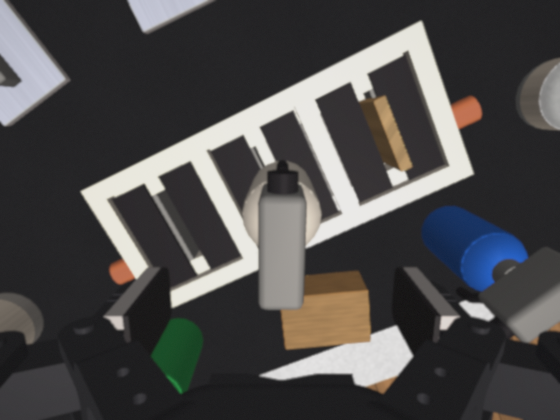

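```bash
python3 go.py 665 38.5 197 66.5 | head -2
```

```text
t 2.2 tcp [661.8  39.6 269.8] yawy 67.0 tilt [-0.002  0.001 -1.   ] F [-1.4 -0.4 -1.2] gap 0.992
dp [-0.36  0.03  7.28] roll 0.009 q6 est -1.27 rows>= 2
```

```bash
python3 -m creep '{"claw":[8.5,8.5,8.5,6,4,2,1.5,1.5,1.5,1.5],"dp":[[-0.3,0,3],[-0.3,0,6],[-0.3,0,7.3],[-0.3,0,7.3],[-0.3,0,7.3],[-0.3,0,7.3],[-0.3,0,7.3],[-0.3,0,7.3],[-0.3,0,7.3],[-0.3,0,7.3]],"roll":[0.01,0.01,0.01,0.01,0.01,0.01,0.01,0.01,0.01,0.01]}' 40
```

```text
t: 3.2
tcp_pos: [0.6663, 0.0372, 0.1989]
tool_rot: [0.204, 0.979, 0.0, 0.001]
force: [-0.7, -0.0, 6.4]
finger_gap: 0.28
```

```bash
python3 -m creep '{"claw":[1.5,1.5,1.5,1.5,1.5],"dp":[[0,0,-1],[0,0,-3],[0,0,-6],[0,0,-9],[0,0,-9]],"roll":[0,0,0,0,0]}' 40; python3 go.py 520 406 289 66.5|head -2; python3 -c "
from h import *
snap('wrist','w2');snap('side','s2')"
```

```text
t: 3.7
tcp_pos: [0.6681, 0.0371, 0.2927]
tool_rot: [0.204, 0.979, 0.001, 0.005]
force: [0.3, -0.0, 0.1]
finger_gap: 0.276
t 3.7 tcp [668.1  37.1 292.7] yawy 66.5 tilt [ 0.01  -0.001 -1.   ] F [ 0.3 -0.   0.1] gap 0.276
dp [28.31 27.9   0.18] roll -0.001 q6 est -0.66 rows>= 8
```

View pics/s2.png

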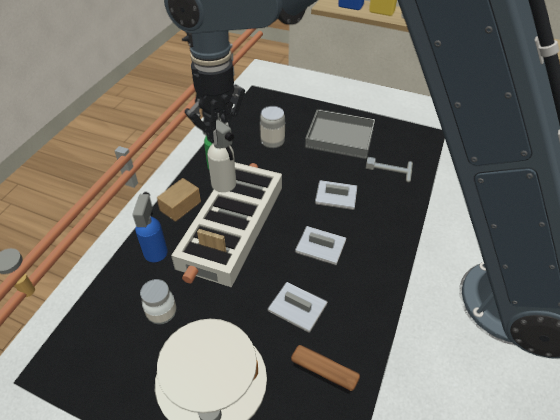

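The bottle at (222,165) is held upright, so I'll move it over the turntable.

```bash
python3 -m creep '{"claw":[1.5,1.5,1.5,1.5,1.5,1.5,1.5,1.5,1.5,1.5,1.5,1.5],"dp":[[1.2,1.2,0],[3.6,3.6,0],[7,7,0],[10.5,10.5,0],[14,14,0],[17.5,17.3,0],[21,20.6,0],[24,23.6,0],[26.5,26,0],[28,27.5,0],[28.3,27.9,0],[28.3,27.9,0]],"roll":[0,0,0,0,0,0,0,0,0,0,0,0]}' 40; python3 go.py 520 406 245 66.5|head -2; python3 - <<'E'
from h import *
s=snap('side','s3');P=cloud(s)*1000
m=(P[...,2]>110)&(P[...,2]<200)&(abs(P[...,1]-406)<90)&(abs(P[...,0]-520)<90)
print(P[m].mean(0),P[m].min(0),P[m].max(0))
E
```

```text
t: 5.0
tcp_pos: [0.516, 0.4067, 0.2858]
tool_rot: [0.203, 0.979, -0.001, -0.001]
force: [0.1, -1.4, -0.8]
finger_gap: 0.278
t 5.0 tcp [516.  406.7 285.8] yawy 66.6 tilt [-0.002 -0.002 -1.   ] F [ 0.1 -1.4 -0.8] gap 0.278
dp [-0.41  0.1   4.08] roll 0.001 q6 est -0.67 rows>= 1
[502.57069958 422.11729325 171.69145337] [488.55619014 387.15715591 140.21875715] [533.84666538 433.37727134 199.49133175]
```

View pics/s3.png

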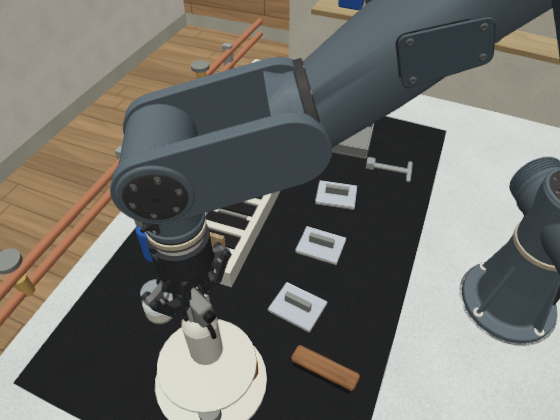

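```bash
python3 -m creep '{"claw":[1.5,1.5,1.5,1.5,1.5],"dp":[[-0.1,0,1],[-0.2,0,2.2],[-0.4,0,3.4],[-0.4,0,4.1],[-0.4,0,4.1]],"roll":[0,0,0,0,0]}' 40; python3 -m creep '{"claw":[1.5,1.5],"dp":[[0,0,0.1],[0,0,0.2]],"roll":[0,0]}'
```

```text
t: 5.55
tcp_pos: [0.5205, 0.4035, 0.2441]
tool_rot: [0.204, 0.979, -0.001, -0.002]
force: [0.0, 0.7, 0.6]
finger_gap: 0.275
t: 5.75
tcp_pos: [0.5215, 0.4048, 0.2448]
tool_rot: [0.204, 0.979, 0.0, 0.0]
force: [0.3, 0.6, -1.6]
finger_gap: 0.279
```

```bash
python3 -m creep '{"claw":[1.5,1.5],"dp":[[0,0,0.1],[0,0,0.2]],"roll":[0,0]}'
```

```text
t: 5.95
tcp_pos: [0.5212, 0.4048, 0.2427]
tool_rot: [0.204, 0.979, 0.0, 0.0]
force: [-0.9, -1.1, -1.6]
finger_gap: 0.274
```

```bash
python3 -m creep '{"claw":[1.5,1.5],"dp":[[0,0,0.1],[0,0,0.15]],"roll":[0,0]}'; python3 - <<'E'
from h import *
s=snap('side','s4');P=cloud(s)*1000
c=proj(s,[.52,.406,.12])[0].astype(int); cr=s["image"][c[1]-70:c[1]+70,c[0]-90:c[0]+90]
cv2.imwrite("pics/s4c.png",cv2.resize(cr[:,:,::-1],None,fx=4,fy=4,interpolation=cv2.INTER_CUBIC))
E
```

```text
t: 6.15
tcp_pos: [0.5211, 0.4047, 0.241]
tool_rot: [0.204, 0.979, 0.0, 0.0]
force: [-1.4, -0.2, 0.6]
finger_gap: 0.274
```

View pics/s4c.png

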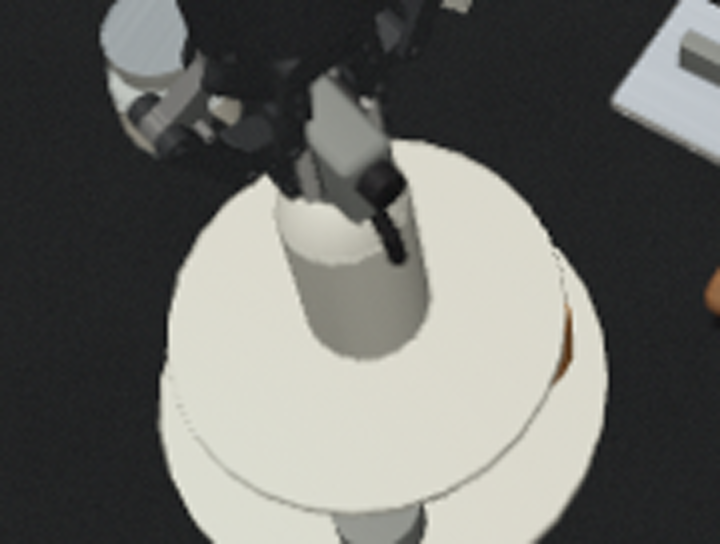

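```bash
for i in 1 2 ; do python3 -m creep '{"claw":[1.5,1.5],"dp":[[0,0,0.05],[0,0,0.1]],"roll":[0,0]}' | egrep "pos|force"; done
```

```text
tcp_pos: [0.5212, 0.4047, 0.241]
force: [-2.7, -0.5, 7.2]
tcp_pos: [0.5212, 0.4047, 0.241]
force: [-1.5, -2.0, 9.7]
```

```bash
python3 -m creep '{"claw":[1.5,3,4,5.5,7,8.5,8.5],"dp":[[0,0,-0.1],[0,0,-0.1],[0,0,-0.1],[0,0,-0.1],[0,0,-0.1],[0,0,-0.1],[0,0,-0.1]],"roll":[0,0,0,0,0,0,0]}'; python3 -m creep '{"claw":[8.5,8.5,8.5,8.5,8.5],"dp":[[0,0,-2],[0,0,-4],[0,0,-6],[0,0,-7],[0,0,-7]],"roll":[0,0,0,0,0]}'; python3 go.py 651 138 160 93|head -2; python3 -c "
from h import *
snap('side','s5')"
```

```text
t: 7.3
tcp_pos: [0.5211, 0.4046, 0.2396]
tool_rot: [0.204, 0.979, -0.0, -0.0]
force: [0.0, -0.6, 0.4]
finger_gap: 0.995
t: 7.8
tcp_pos: [0.5219, 0.405, 0.3116]
tool_rot: [0.204, 0.979, 0.001, 0.001]
force: [0.0, 0.1, -0.3]
finger_gap: 0.997
t 7.8 tcp [521.9 405.  311.6] yawy 66.5 tilt [ 0.003  0.002 -1.   ] F [ 0.   0.1 -0.3] gap 0.997
dp [-22.47 -19.37  15.16] roll -0.463 q6 est -1.58 rows>= 7
```

View pics/s5.png

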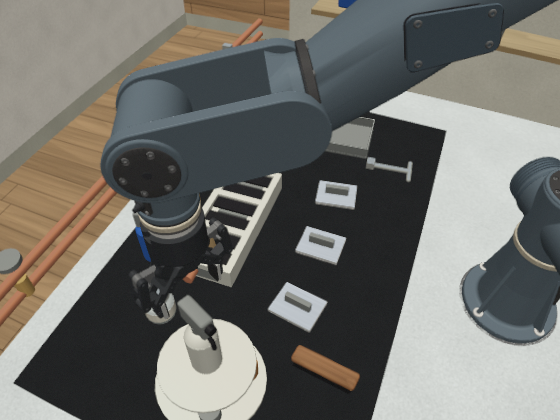

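```bash
python3 -m creep '{"claw":[8.5,8.5,8.5,8.5,8.5,8.5,8.5,8.5,8.5,8.5],"dp":[[-3,-2.5,0],[-6.5,-5.5,0],[-10,-8.5,0],[-13.5,-11.5,2],[-17,-14.5,5],[-20.5,-17.5,8],[-22.5,-19.4,11],[-22.5,-19.4,14],[-22.5,-19.4,14],[-22.5,-19.4,14]],"roll":[-0.1,-0.2,-0.3,-0.4,-0.46,-0.46,-0.46,-0.46,-0.46,-0.46]}'; python3 - <<'E'
from h import *
s=snap("wrist","w3"); P=cloud(s)*1000; hsv=cv2.cvtColor(s["image"],cv2.COLOR_RGB2HSV)
m=(P[...,2]>82)&(P[...,2]<98)&(abs(P[...,1]-138)<40)&(abs(P[...,0]-651)<60)
print(rect(m,s,.09,50)); print(P[m].mean(0))
E
python3 go.py 651 138 81 93|head -2
```

```text
t: 8.85
tcp_pos: [0.649, 0.1371, 0.1686]
tool_rot: [-0.025, 1.0, 0.0, -0.002]
force: [0.8, 1.0, 0.6]
finger_gap: 0.995
[(652.0, 140.9, 62.9, 9.9, 2.0, [285.0, 235.0])]
[651.22970843 140.81693013  89.62149407]
t 8.9 tcp [650.  137.6 170.3] yawy 92.9 tilt [ 0.  0. -1.] F [ 0.5 -0.3  0.7] gap 0.997
dp [-0.1   0.03  8.93] roll -0.002 q6 est -1.58 rows>= 2
```

View pics/w3.png

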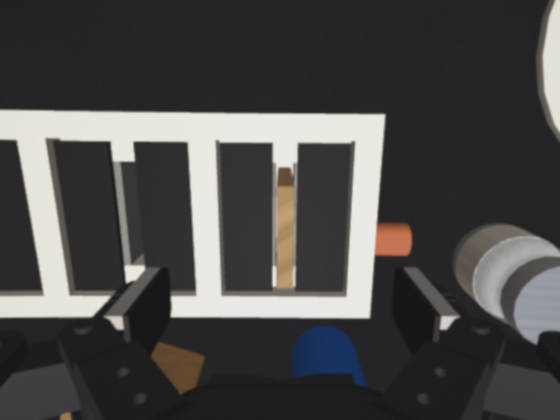

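```bash
python3 -m creep '{"claw":[8.5,8.5,8.5,8.5,5,2,0.6,0.6,0.6,0.6,0.6],"dp":[[-0.1,0.15,3],[-0.1,0.15,6],[-0.1,0.15,8.5],[-0.1,0.15,8.9],[-0.1,0.15,8.9],[-0.1,0.15,8.9],[-0.1,0.15,8.9],[-0.1,0.15,8.9],[-0.1,0.15,8.9],[-0.1,0.15,8.9],[-0.1,0.15,8.9]],"roll":[0,0,0,0,0,0,0,0,0,0,0]}' 40
```

```text
t: 10.0
tcp_pos: [0.6514, 0.1385, 0.0818]
tool_rot: [-0.025, 1.0, 0.0, 0.001]
force: [-0.4, 1.0, 4.9]
finger_gap: 0.108
```

```bash
python3 -m creep '{"claw":[0.6,0.6,0.6,0.6,0.6,0.6,0.6,0.6],"dp":[[0,0,-0.5],[0,0,-1.5],[0,0,-3],[0,0,-4.5],[0,0,-6],[0,0,-9],[0,0,-12],[0,0,-13]],"roll":[0,0,0,0,0,0,0,0]}' 40; python3 go.py 560 -400 210 6|head -4; python3 -c "
from h import *
snap('side','s6')"
```

```text
t: 10.8
tcp_pos: [0.653, 0.1386, 0.2158]
tool_rot: [-0.025, 1.0, 0.0, 0.004]
force: [0.9, 0.3, -0.7]
finger_gap: 0.107
t 10.8 tcp [653.  138.6 215.8] yawy 92.8 tilt [ 0.008  0.    -1.   ] F [ 0.9  0.3 -0.7] gap 0.107
dp [ 11.95 -53.34   0.48] roll 1.515 q6 est -0.89 rows>= 11
dp [ 11.95 -53.34   0.48] roll -1.626 q6 est -4.03 rows>= 11
dp [ 11.95 -53.34   0.48] roll 4.657 q6 est 2.25 rows>= 32
```

View pics/s6.png

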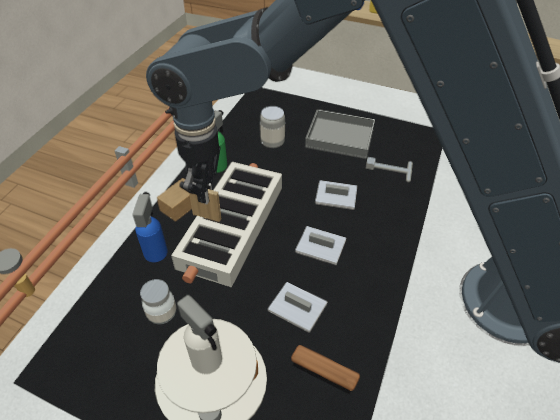

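```bash
python3 -m creep '{"claw":[0.6,0.6,0.6,0.6,0.6,0.6,0.6,0.6,0.6,0.6,0.6,0.6],"dp":[[1,-4,0],[2,-9,0],[3,-14,0],[4,-19,0],[5,-24,0],[6,-29,0],[7,-34,0],[8,-38.5,0],[9,-43,0],[10,-47,0],[11,-51,0],[12,-53.3,0]],"roll":[0.13,0.27,0.41,0.55,0.69,0.83,0.97,1.1,1.25,1.38,1.5,1.51]}' 40; python3 -m creep '{"claw":[0.6],"dp":[[0,0,0]],"roll":[0]}' 40;python3 go.py 560 -400 92 6|head -2;  python3 - <<'E'
from h import *
s=snap("wrist","w4"); snap("top","t4")
E
```

```text
t: 12.05
tcp_pos: [0.5559, -0.4031, 0.2095]
tool_rot: [0.669, 0.743, -0.0, -0.0]
force: [-0.8, 0.4, -0.3]
finger_gap: 0.109
t: 12.15
tcp_pos: [0.5551, -0.4037, 0.2093]
tool_rot: [0.669, 0.743, -0.001, -0.0]
force: [0.1, 0.3, -0.5]
finger_gap: 0.109
t 12.15 tcp [ 555.1 -403.7  209.3] yawy 6.0 tilt [-0.001 -0.    -1.   ] F [ 0.1  0.3 -0.5] gap 0.109
dp [ 0.31  0.54 11.73] roll 0.0 q6 est -0.89 rows>= 3
```

View pics/w4.png

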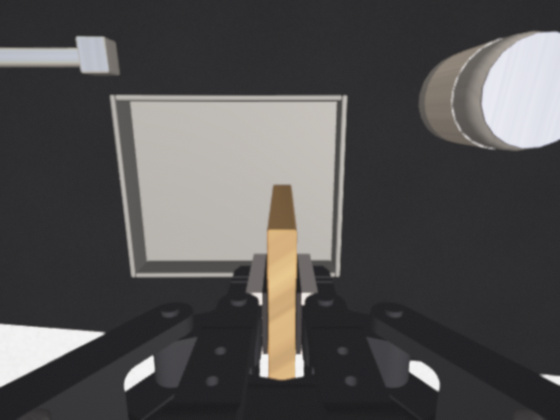

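View pics/t4.png

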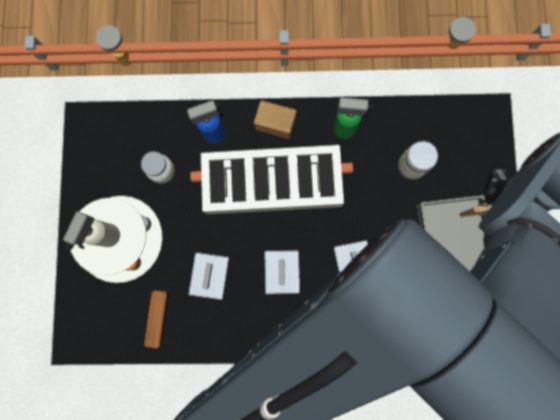

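```bash
python3 -m creep '{"claw":[0.6,0.6,0.6,0.6,0.6,0.6],"dp":[[0,0,3],[0,0,6],[0,0,9],[0,0,11.5],[0,0,12.4],[0,0,12.5]],"roll":[0,0,0,0,0,0]}' 40; python3 -m creep '{"claw":[0.6,0.6,0.6],"dp":[[0,0,0.1],[0,0,0.2],[0,0,0.3]],"roll":[0,0,0]}' 40 
```

```text
t: 12.85
tcp_pos: [0.5569, -0.3976, 0.0842]
tool_rot: [0.667, 0.745, 0.0, -0.002]
force: [-0.6, -0.3, -1.6]
finger_gap: 0.11
t: 13.15
tcp_pos: [0.5579, -0.4004, 0.0843]
tool_rot: [0.667, 0.745, -0.0, 0.001]
force: [0.5, 0.1, -1.9]
finger_gap: 0.105
```

```bash
for i in 1 2; do python3 -m creep '{"claw":[0.6,0.6,0.6],"dp":[[0,0,0.1],[0,0,0.2],[0,0,0.25]],"roll":[0,0,0]}' 40 | egrep "pos|force";done
```

```text
tcp_pos: [0.5572, -0.3999, 0.0804]
force: [0.1, 0.5, -0.3]
tcp_pos: [0.5573, -0.3999, 0.0798]
force: [-1.3, 3.1, 11.2]
```

```bash
python3 -m creep '{"claw":[0.6,2,4,6,8.5,8.5,8.5,8.5],"dp":[[0,0,-0.1],[0,0,-0.1],[0,0,-0.1],[0,0,-0.1],[0,0,-0.1],[0,0,-0.1],[0,0,-0.1],[0,0,-0.1]],"roll":[0,0,0,0,0,0,0,0]}'; python3 -m creep '{"claw":[8.5,8.5,8.5,8.5,8.5,8.5,8.5,8.5,8.5],"dp":[[0,-1,0],[0,-2,0],[0,-3,0],[0,-3.7,0],[0,-4.4,0],[0,-5.1,0],[0,-5.8,0],[0,-6.3,0],[0,-6.3,0]],"roll":[0,0,0,0,0,0,0,0,0]}';  python3 - <<'E'
from h import *
s=snap("wrist","w5"); snap("side","s7")
E
```

```text
t: 14.55
tcp_pos: [0.5572, -0.3998, 0.0787]
tool_rot: [0.667, 0.745, -0.0, -0.0]
force: [0.2, 0.1, 0.7]
finger_gap: 0.995
t: 15.45
tcp_pos: [0.4938, -0.4068, 0.0788]
tool_rot: [0.667, 0.745, 0.0, -0.0]
force: [-0.2, -0.5, -1.0]
finger_gap: 0.993
```

View pics/w5.png

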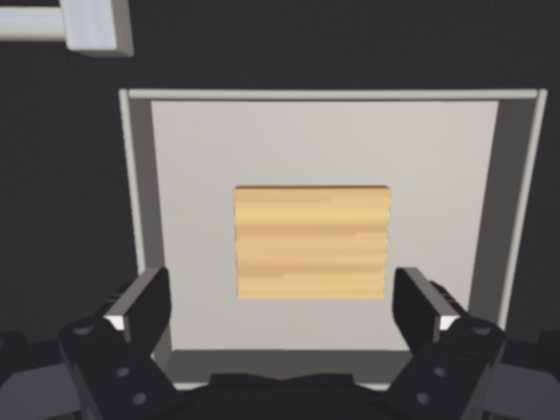

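View pics/s7.png

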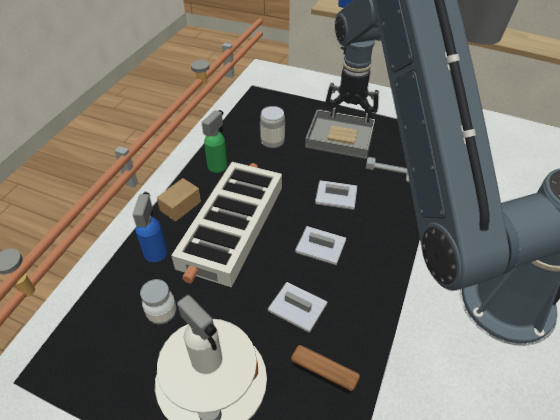

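```bash
python3 -m creep '{"claw":[8.5,8.5,8.5],"dp":[[0,0,-4],[0,0,-8],[0,0,-8]],"roll":[0,0,0]}' 60; python3 go.py 453 -163 150 100.5
```

```text
t: 15.85
tcp_pos: [0.4978, -0.4097, 0.1648]
tool_rot: [0.667, 0.745, -0.001, 0.006]
force: [1.7, 0.0, 0.2]
finger_gap: 0.994
t 15.85 tcp [ 497.8 -409.7  164.8] yawy 6.3 tilt [ 0.008 -0.01  -1.   ] F [1.7 0.  0.2] gap 0.994
dp [25.03 -1.74  1.2 ] roll 1.498 q6 est 0.87 rows>= 10
dp [25.03 -1.74  1.2 ] roll -1.643 q6 est -2.27 rows>= 11
dp [25.03 -1.74  1.2 ] roll 4.64 q6 est 4.01 rows>= 31
```

```bash
python3 -m creep '{"claw":[8.5,8.5,8.5,8.5,8.5,8.5,8.5,8.5,8.5,8.5,8.5,8.5],"dp":[[3,0,0],[6,-0.5,0],[9,-0.5,0],[12,-0.5,0],[15,-1,0],[18,-1,0],[21,-1.5,0],[23,-1.7,1],[25,-1.7,1.2],[25,-1.7,1.2],[25,-1.7,1.2],[25,-1.7,1.2]],"roll":[0.14,0.28,0.42,0.56,0.7,0.84,0.98,1.12,1.26,1.4,1.5,1.5]}' 60; cat > pl.py <<'E'
import sys; from h import *
x,y=map(float,sys.argv[1:3]); tag=sys.argv[3]
s=snap("wrist",tag); P=cloud(s)*1000; im=s["image"]; v=im.max(2)
near=(abs(P[...,0]-x)<90)&(abs(P[...,1]-y)<90)
print("plate",rect(near&(P[...,2]>9)&(P[...,2]<19)&(v>90),s,.014,300,2))
print("rib",rect(near&(P[...,2]>30)&(P[...,2]<44),s,.038,100,2), np.median(P[near&(P[...,2]>30)&(P[...,2]<44)][:,2]))
E
python3 pl.py 453 -163 w6; python3 go.py 453 -162 38 100.5|head -2
```

```text
t: 17.05
tcp_pos: [0.4504, -0.1597, 0.1465]
tool_rot: [0.996, 0.091, -0.0, -0.0]
force: [0.4, -1.0, 0.2]
finger_gap: 0.995
plate [(453.0, -161.6, 99.4, 79.4, 10.6, [287.0, 200.0])]
rib [(453.8, -161.5, 59.6, 11.4, 10.4, [288.0, 211.0])] 37.54450545847309
t 17.1 tcp [ 450.4 -159.9  146.6] yawy -79.5 tilt [-0.  0. -1.] F [ 0.2 -0.3 -0.6] gap 0.997
dp [ 0.22  0.25 10.86] roll 0.0 q6 est 0.81 rows>= 3
```

View pics/w6.png

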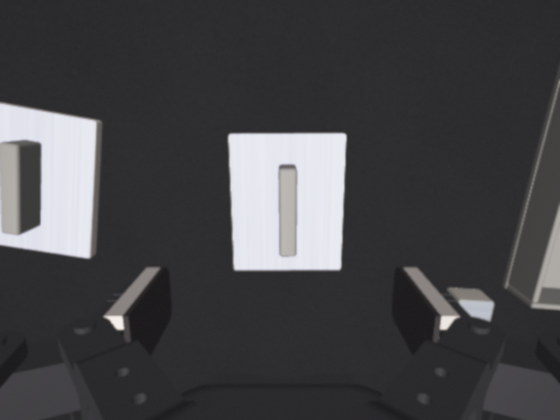

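```bash
python3 -m creep '{"claw":[8.5,8.5,8.5,8.5,5,2,0.8,0.8,0.8,0.8,0.8],"dp":[[0.2,0.2,4],[0.3,0.2,8],[0.3,0.2,10.5],[0.3,0.2,10.9],[0.3,0.2,10.9],[0.3,0.2,10.9],[0.3,0.2,10.9],[0.3,0.2,10.9],[0.3,0.2,10.9],[0.3,0.2,10.9],[0.3,0.2,10.9]],"roll":[0,0,0,0,0,0,0,0,0,0,0]}' 60; python3 -m creep '{"claw":[0.8,0.8,0.8,0.8,0.8,0.8],"dp":[[0,0,-0.5],[0,0,-2],[0,0,-5],[0,0,-9],[0,0,-11],[0,0,-11]],"roll":[0,0,0,0,0,0]}' 60; python3 - <<'E'
from h import *
s=snap("wrist","w7")
P=cloud(s)*1000; H=P[...,2]; st=manip.sense(); z=st["tcp_pos"][2]*1000; x,y=st["tcp_pos"][:2]*1000
near=(abs(P[...,0]-x)<75)&(abs(P[...,1]-y)<75)&(s["image"].max(2)>90)
m=near&(H>60)&(H<z+15); print(z,np.percentile(H[m],[1,10,50,90]))
E
python3 go.py 661.5 -70.5 147 92.5
```

```text
t: 18.2
tcp_pos: [0.4542, -0.162, 0.039]
tool_rot: [0.996, 0.09, 0.001, 0.001]
force: [-0.0, 1.0, 5.4]
finger_gap: 0.124
t: 18.8
tcp_pos: [0.455, -0.1623, 0.1505]
tool_rot: [0.996, 0.09, 0.003, 0.002]
force: [1.2, -0.5, -2.1]
finger_gap: 0.122
148.89947058848284 [123.52109248 124.58351512 125.54551328 149.22245979]
t 18.85 tcp [ 454.  -161.8  148.9] yawy -79.6 tilt [ 0.003 -0.002 -1.   ] F [-0.2  0.2 -2.7] gap 0.122
dp [22.06 -5.24  0.23] roll 0.137 q6 est 1.19 rows>= 5
dp [22.06 -5.24  0.23] roll -3.004 q6 est -1.95 rows>= 21
dp [22.06 -5.24  0.23] roll 3.279 q6 est 4.33 rows>= 22
```

View pics/w7.png

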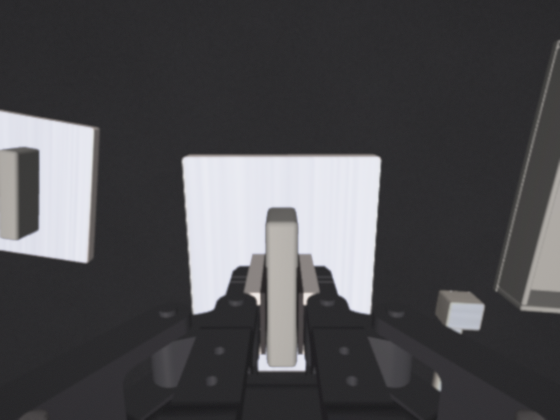

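```bash
python3 -m creep '{"claw":[0.8,0.8,0.8,0.8,0.8,0.8,0.8,0.8,0.8],"dp":[[2,-0.5,0],[5,-1.2,0],[9,-2,0],[13,-3,0],[17,-4,0],[20,-4.8,0],[22,-5.2,0],[22.1,-5.2,0],[22.1,-5.2,0]],"roll":[0.07,0.14,0.14,0.14,0.14,0.14,0.14,0.14,0.14]}' 60; python3 go.py 661.5 -70.5 147 92.5|head -2;python3 - <<'E'
from h import *
s=snap("wrist","w8")
P=cloud(s)*1000; np.savez("w8.npz",P=P,im=s["image"])
s=snap("top","t8")
E
```

```text
t: 19.75
tcp_pos: [0.66, -0.0701, 0.1451]
tool_rot: [1.0, 0.021, -0.003, -0.001]
force: [0.2, -0.8, -1.8]
finger_gap: 0.123
t 19.75 tcp [660.  -70.1 145.1] yawy -87.6 tilt [-0.005  0.001 -1.   ] F [ 0.2 -0.8 -1.8] gap 0.123
dp [ 0.15  0.04 -0.19] roll -0.002 q6 est 1.25 rows>= 1
```

View pics/w8.png

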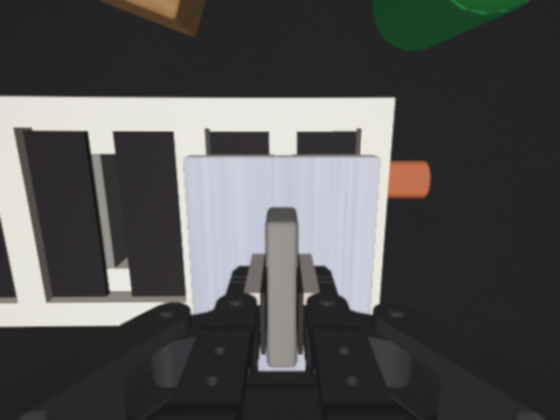

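```bash
python3 - <<'E'
import numpy as np
d=np.load("w8.npz"); P=d["P"]; im=d["im"]; v=im.max(2)
a=np.radians(2.4); c=np.array([657.,34.])
def loc(p,o): 
    q=p[...,:2]-o; return np.stack([q[...,0]*np.cos(a)+q[...,1]*np.sin(a), -q[...,0]*np.sin(a)+q[...,1]*np.cos(a)],-1)
L=loc(P,c); H=P[...,2]
fr=(H>50)&(H<62)&(v>150)
print("frame z",np.median(H[fr]))
# outer far edge, per-y
for y0 in (-140,-100,-60,-20,20):
    m=fr&(abs(L[...,1]-y0)<8); print(y0,"x max",np.percentile(L[m][:,0],99.5))
m=fr; print("y min",[np.percentile(L[fr&(abs(L[...,0]-x0)<6)][:,1],0.5).round(1) for x0 in (0,20,40,60)])
# opening far edge at bay0: smallest x of frame in far bar; bars
for yy in (-135,-120,-90,-75):
    m=fr&(abs(L[...,1]-yy)<4)&(L[...,0]>45); print(yy,"x min far bar",np.percentile(L[m][:,0],0.5))
pl=(H>100)&(H<120)&(v>90)
print("plate z",np.median(H[pl]))
t=np.array([660,-70.1]); a0=a; M=loc(P,t)
print("plate x max",np.percentile(M[pl][:,0],99.5)," y",[ (np.percentile(M[pl&(abs(M[...,0]-x0)<4)][:,1],[0.5,99.5]).round(1)) for x0 in (15,30,45)])
for s_ in (-30,-15,15,30):
    m=pl&(abs(M[...,1]-s_)<4); print(s_,"xmax",np.percentile(M[m][:,0],99.5).round(1))
E
```

```text
frame z 55.784115994491664
-140 x max 70.70379844142735
-100 x max 70.7927688587248
-60 x max 70.7603742100962
-20 x max 118.33169502120784
20 x max 70.8144242831325
y min [np.float64(-164.0), np.float64(-163.9), np.float64(-163.8), np.float64(-162.9)]
-135 x min far bar 55.253201439542856
-120 x min far bar 52.907493487488665
-90 x min far bar 52.95326581327869
-75 x min far bar 52.9276343937004
plate z 119.40696188588939
plate x max 106.24951704234896  y [array([-37.8,  41. ]), array([-37.7,  40.9]), array([-37.7,  40.7])]
-30 xmax 47.9
-15 xmax 48.0
15 xmax 48.0
30 xmax 48.0
```

```bash
python3 -m creep '{"claw":[0.8,0.8,0.8,0.8,0.8,0.8],"dp":[[0.33,0.05,0],[0.33,0.05,2],[0.33,0.05,3.5],[0.33,0.05,4.5],[0.33,0.05,5],[0.33,0.05,5]],"roll":[0,0,0,0,0,0]}' 60; python3 go.py 661.5 -70.5 86 92.5|head -2;python3 - <<'E'
from h import *
s=snap("wrist","w9"); snap("side","s9")
E
```

```text
t: 20.45
tcp_pos: [0.6643, -0.071, 0.0968]
tool_rot: [1.0, 0.02, -0.001, -0.0]
force: [0.2, -1.0, -2.1]
finger_gap: 0.126
t 20.45 tcp [664.3 -71.   96.8] yawy -87.7 tilt [-0.002  0.001 -1.   ] F [ 0.2 -1.  -2.1] gap 0.126
dp [-0.27 -0.06  1.08] roll -0.003 q6 est 1.25 rows>= 1
```

View pics/w9.png

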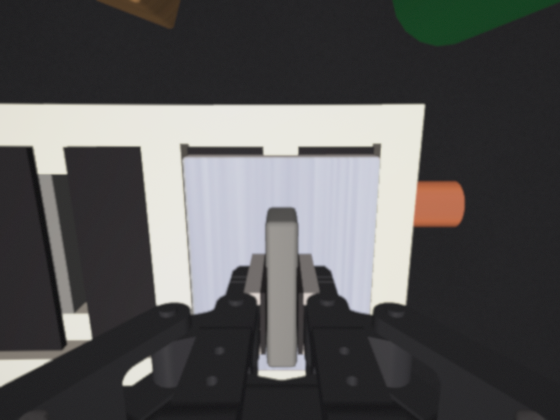

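```bash
python3 -m creep '{"claw":[0.8,0.8,0.8,0.8,0.8],"dp":[[0,0,0.4],[0,0,0.7],[0,0,0.9],[0,0,1.0],[0,0,1.1]],"roll":[0,0,0,0,0]}' 60; for i in 1 2 3; do python3 -m creep '{"claw":[0.8,0.8,0.8],"dp":[[0,0,0.05],[0,0,0.1],[0,0,0.15]],"roll":[0,0,0]}' | egrep "pos|force"; done
```

```text
t: 21.05
tcp_pos: [0.6649, -0.071, 0.087]
tool_rot: [1.0, 0.02, -0.0, -0.0]
force: [-1.5, 0.1, 5.3]
finger_gap: 0.119
tcp_pos: [0.6649, -0.071, 0.0865]
force: [-1.7, 0.6, 5.9]
tcp_pos: [0.6649, -0.071, 0.0851]
force: [-2.1, -0.1, 6.8]
tcp_pos: [0.6649, -0.071, 0.0836]
force: [-3.1, 0.4, 6.8]
```

```bash
for i in 1 2 3 4; do python3 -m creep '{"claw":[0.8,0.8,0.8],"dp":[[0,0,0.05],[0,0,0.1],[0,0,0.15]],"roll":[0,0,0]}' | egrep "pos|force"; done
```

```text
tcp_pos: [0.6649, -0.071, 0.0821]
force: [-2.5, 0.7, 6.0]
tcp_pos: [0.6649, -0.071, 0.0809]
force: [-3.1, 0.4, 10.5]
tcp_pos: [0.6649, -0.071, 0.0809]
force: [-6.2, 1.9, 17.3]
tcp_pos: [0.6649, -0.071, 0.0808]
force: [-7.8, 1.5, 22.9]
```

```bash
python3 -m creep '{"claw":[0.8,0.8,3,5,7,8.5,8.5],"dp":[[0,0,-0.2],[0,0,-0.4],[0,0,-0.4],[0,0,-0.4],[0,0,-0.4],[0,0,-0.4],[0,0,-0.4]],"roll":[0,0,0,0,0,0,0]}';python3 -m creep '{"claw":[8.5,8.5,8.5,8.5],"dp":[[0,0,-3],[0,0,-6],[0,0,-9],[0,0,-9]],"roll":[0,0,0,0]}'; cat > bay.py <<'E'
import sys; from h import *
tag=sys.argv[1]; s=snap("wrist",tag); P=cloud(s)*1000; H=P[...,2]; v=s["image"].max(2)
a=np.radians(2.4); q=P[...,:2]-np.array([657.,35.5])
L=np.stack([q[...,0]*np.cos(a)+q[...,1]*np.sin(a), -q[...,0]*np.sin(a)+q[...,1]*np.cos(a)],-1)
al=lambda xs,ys,w=5:(abs(L[...,0]-xs)<w)&(abs(L[...,1]-ys)<w)
def med(m): return round(float(np.median(H[m])),1) if m.sum()>10 else None
for b,y0 in enumerate((-105,0,105)):
    print("bay",b,"corners",[med(al(x,y0+y)) for x in (-42,42) for y in (-32,32)],"frame",[med(al(x,y0,4)) for x in (-62,62)],[med(al(0,y0+y,4)) for y in (-52.5,52.5)])
E
python3 bay.py w10; python3 go.py 436 12 150 90
```

```text
t: 23.85
tcp_pos: [0.6649, -0.071, 0.08]
tool_rot: [1.0, 0.02, -0.0, -0.0]
force: [0.6, -0.9, -0.5]
finger_gap: 0.953
t: 24.25
tcp_pos: [0.6681, -0.0718, 0.1753]
tool_rot: [1.0, 0.02, 0.005, 0.001]
force: [1.0, -0.1, 0.0]
finger_gap: 0.995
bay 0 corners [55.6, 55.7, 55.6, 55.7] frame [55.8, 55.8] [220.9, 220.9]
bay 1 corners [51.8, 51.8, 51.8, 52.0] frame [None, 55.9] [220.9, 55.9]
bay 2 corners [51.8, None, 51.8, None] frame [None, None] [55.9, None]
t 24.3 tcp [666.5 -71.4 172.9] yawy -87.7 tilt [ 0.005 -0.002 -1.   ] F [-0.6 -0.5 -0.7] gap 0.995
dp [-22.71  -9.28   2.15] roll 0.041 q6 est 1.43 rows>= 5
dp [-22.71  -9.28   2.15] roll -3.101 q6 est -1.71 rows>= 21
dp [-22.71  -9.28   2.15] roll 3.182 q6 est 4.57 rows>= 22
```

View pics/w10.png

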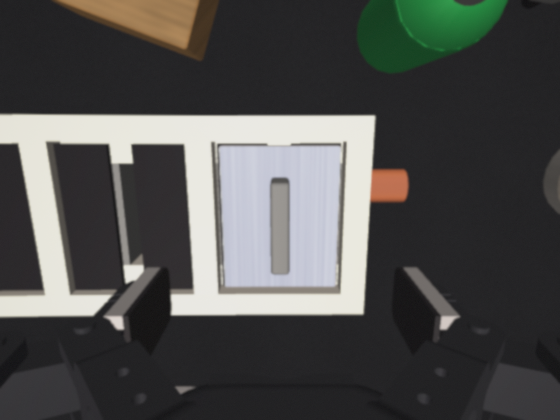

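```bash
python3 -m creep '{"claw":[8.5,8.5,8.5,8.5,8.5,8.5,8.5,8.5],"dp":[[-4,-1.7,0],[-8.5,-3.5,0],[-13,-5.3,0],[-17.5,-7.1,0.5],[-22,-9,1.5],[-22.7,-9.3,2.1],[-22.7,-9.3,2.1],[-22.7,-9.3,2.1]],"roll":[0.04,0.04,0.04,0.04,0.04,0.04,0.04,0.04]}' 60; python3 pl.py 436 12 w11; python3 go.py 436 12 39 90|head -2
```

```text
t: 25.1
tcp_pos: [0.4361, 0.0121, 0.1491]
tool_rot: [1.0, 0.0, 0.001, 0.0]
force: [0.9, 0.0, 0.3]
finger_gap: 0.995
plate [(436.5, 14.0, 99.5, 79.4, 0.4, [281.0, 201.0])]
rib [(437.1, 14.1, 59.3, 11.7, 1.1, [281.0, 212.0])] 37.531162771524535
t 25.15 tcp [436.8  11.9 149.3] yawy -90.0 tilt [ 0.003 -0.001 -1.   ] F [0.5 0.1 0.4] gap 0.998
dp [-0.11 -0.02 11.03] roll 0.0 q6 est 1.34 rows>= 3
```

View pics/w11.png

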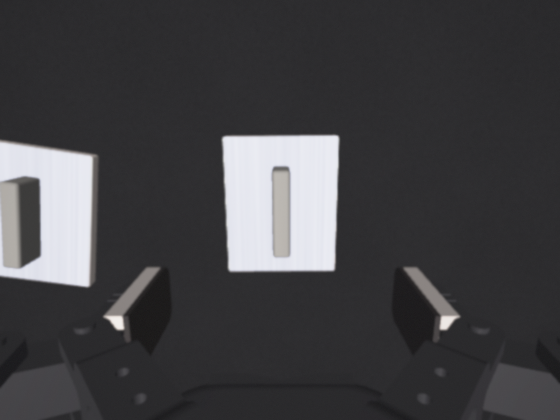

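```bash
python3 -m creep '{"claw":[8.5,8.5,8.5,8.5,5,2,0.8,0.8,0.8,0.8,0.8],"dp":[[0,0,4],[0,0,8],[0,0,10.6],[0,0,11],[0,0,11],[0,0,11],[0,0,11],[0,0,11],[0,0,11],[0,0,11],[0,0,11]],"roll":[-0.01,-0.01,-0.01,-0.01,-0.01,-0.01,-0.01,-0.01,-0.01,-0.01,-0.01]}' 60; python3 -m creep '{"claw":[0.8,0.8,0.8,0.8,0.8,0.8],"dp":[[0,0,-0.5],[0,0,-2],[0,0,-5],[0,0,-9],[0,0,-11],[0,0,-11]],"roll":[0,0,0,0,0,0]}' 60; python3 go.py 657.5 35 147 92.4|head -2
```

```text
t: 26.25
tcp_pos: [0.4349, 0.0125, 0.0404]
tool_rot: [1.0, 0.005, 0.001, 0.0]
force: [-0.7, 0.1, 8.3]
finger_gap: 0.119
t: 26.85
tcp_pos: [0.4357, 0.0124, 0.1518]
tool_rot: [1.0, 0.006, 0.003, 0.001]
force: [-0.0, -0.2, -2.3]
finger_gap: 0.127
t 26.85 tcp [435.7  12.4 151.8] yawy -89.4 tilt [ 0.006 -0.001 -1.   ] F [-0.  -0.2 -2.3] gap 0.127
dp [22.2  -2.01  0.62] roll -0.031 q6 est 1.32 rows>= 5
```

```bash
python3 -m creep '{"claw":[0.8,0.8,0.8,0.8,0.8,0.8,0.8,0.8,0.8],"dp":[[2,-0.2,0],[5,-0.5,0],[9,-0.8,0],[13,-1.2,0],[17,-1.6,0],[20,-1.8,0],[22,-2,0],[22.2,-2,0.3],[22.2,-2,0.3]],"roll":[-0.03,-0.03,-0.03,-0.03,-0.03,-0.03,-0.03,-0.03,-0.03]}' 60
cat > hov.py <<'E'
import sys; from h import *
b=int(sys.argv[1]); tag=sys.argv[2]; s=snap("wrist",tag); P=cloud(s)*1000; H=P[...,2]; v=s["image"].max(2)
st=manip.sense(); t=st["tcp_pos"]*1000; a=np.radians(2.4); ca,sa=np.cos(a),np.sin(a)
def loc(o): 
    q=P[...,:2]-np.array(o); return np.stack([q[...,0]*ca+q[...,1]*sa,-q[...,0]*sa+q[...,1]*ca],-1)
off=(b-1)*105; o=(657-sa*off,35.5+ca*off); L=loc(o)
fr=(H>50)&(H<62)&(v>150)
mx=[np.percentile(L[fr&(abs(L[...,1]-y)<6)&(abs(L[...,0]-65)<12)][:,0],[0.5,99.5]).round(1) for y in (-25,25)]
# opening side edges near far end (x 45..50 local)
mm=fr&(L[...,0]>25)&(L[...,0]<50)
l=L[mm&(L[...,1]<-36)&(L[...,1]>-52)][:,1]; r=L[mm&(L[...,1]>36)&(L[...,1]<52)][:,1]
print("far bar x (54..70):",mx,"side bar inner y (-44,44):",np.percentile(l,99.5) if len(l)>20 else None,np.percentile(r,.5) if len(r)>20 else None)
pl=(abs(H-(t[2]-26))<8)&(v>90)&(abs(L[...,0])<75)&(abs(L[...,1])<70)
print("tcp",t.round(1),"local",[round(float(u),1) for u in ((t[0]-o[0])*ca+(t[1]-o[1])*sa,-(t[0]-o[0])*sa+(t[1]-o[1])*ca)],"plate z",np.median(H[pl]))
pl=pl&~fr
print("plate y",[np.percentile(L[pl&(abs(L[...,0]-x)<4)][:,1],[0.5,99.5]).round(1) for x in (20,32,42)],"xmax (50)",[np.percentile(L[pl&(abs(L[...,1]-y)<4)][:,0],99.5).round(1) for y in (-30,-15,15,30)])
E
python3 hov.py 1 w12
```

```text
t: 27.75
tcp_pos: [0.6541, 0.0352, 0.1435]
tool_rot: [1.0, 0.02, -0.003, -0.0]
force: [-0.6, 0.5, -2.1]
finger_gap: 0.122
far bar x (54..70): [array([55.3, 70.6]), array([55.4, 70.7])] side bar inner y (-44,44): -43.3652714962276 43.98632850555
tcp [653.5  35.2 144. ] local [-3.5, -0.2] plate z 116.62050963891788
plate y [array([-38. ,  40.6]), array([-37.9,  40.5]), array([-37.8,  40.4])] xmax (50) [np.float64(47.7), np.float64(47.8), np.float64(47.9), np.float64(47.9)]
```

View pics/w12.png

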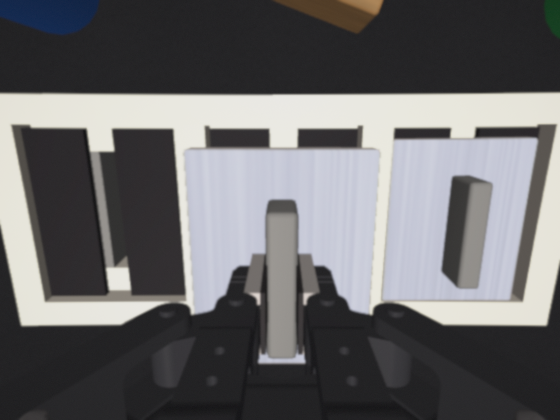

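```bash
python3 -m creep '{"claw":[0.8,0.8,0.8,0.8,0.8,0.8],"dp":[[0.15,0.08,0],[0.15,0.08,2],[0.15,0.08,3.5],[0.15,0.08,4.5],[0.15,0.08,4.8],[0.15,0.08,4.8]],"roll":[0,0,0,0,0,0]}' 60; python3 hov.py 1 w13
```

```text
t: 28.4
tcp_pos: [0.6571, 0.0343, 0.0976]
tool_rot: [1.0, 0.02, -0.001, -0.0]
force: [0.2, -0.7, -1.7]
finger_gap: 0.124
far bar x (54..70): [array([55. , 70.5]), array([55.1, 70.6])] side bar inner y (-44,44): -43.38456678178451 44.050577835388374
tcp [657.7  34.3  98.3] local [0.6, -1.2] plate z 70.8500812005453
plate y [array([-38.9,  39.6]), array([-38.9,  39.5]), array([-39. ,  39.4])] xmax (50) [np.float64(50.9), np.float64(51.0), np.float64(51.1), np.float64(51.1)]
```

View pics/w13.png

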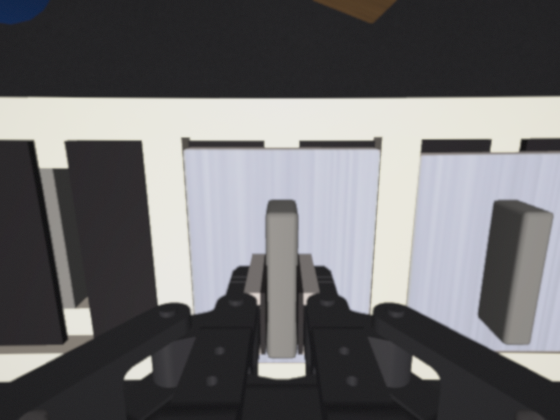

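```bash
python3 -m creep '{"claw":[0.8,0.8,0.8,0.8,0.8],"dp":[[0,0,0.4],[0,0,0.7],[0,0,0.9],[0,0,1.0],[0,0,1.1]],"roll":[0,0,0,0,0]}' 60; for i in 1 2 3 4 5 6; do python3 -m creep '{"claw":[0.8,0.8,0.8],"dp":[[0,0,0.05],[0,0,0.1],[0,0,0.15]],"roll":[0,0,0]}' | egrep "pos|force"; done
```

```text
t: 28.95
tcp_pos: [0.6575, 0.0343, 0.0882]
tool_rot: [1.0, 0.02, -0.0, 0.0]
force: [-3.4, 0.2, 6.5]
finger_gap: 0.122
tcp_pos: [0.6575, 0.0343, 0.0872]
force: [-2.5, 0.0, 5.6]
tcp_pos: [0.6575, 0.0343, 0.0857]
force: [-3.1, -0.5, 5.2]
tcp_pos: [0.6575, 0.0343, 0.0842]
force: [-3.2, -0.6, 5.8]
tcp_pos: [0.6575, 0.0344, 0.0827]
force: [-2.5, -1.0, 5.9]
tcp_pos: [0.6575, 0.0343, 0.0823]
force: [-4.7, -0.3, 14.3]
tcp_pos: [0.6576, 0.0343, 0.0823]
force: [-7.5, 0.6, 20.6]
```

```bash
python3 -m creep '{"claw":[0.8,0.8,3,5,7,8.5,8.5],"dp":[[0,0,-0.2],[0,0,-0.3],[0,0,-0.3],[0,0,-0.3],[0,0,-0.3],[0,0,-0.3],[0,0,-0.3]],"roll":[0,0,0,0,0,0,0]}';python3 -m creep '{"claw":[8.5,8.5,8.5,8.5],"dp":[[0,0,-3],[0,0,-6],[0,0,-9],[0,0,-9]],"roll":[0,0,0,0]}'; python3 bay.py w14; python3 go.py 428.5 189.5 150 82; python3 -c "
from h import *
snap('side','s14')"
```

```text
t: 31.45
tcp_pos: [0.6577, 0.0343, 0.081]
tool_rot: [1.0, 0.02, -0.0, -0.0]
force: [0.5, 0.2, -0.1]
finger_gap: 0.957
t: 31.85
tcp_pos: [0.6608, 0.034, 0.1762]
tool_rot: [1.0, 0.02, 0.005, 0.001]
force: [0.2, -0.6, -0.3]
finger_gap: 0.992
bay 0 corners [55.6, 55.6, 55.5, 55.5] frame [None, 55.8] [55.7, 222.0]
bay 1 corners [55.6, 55.7, 55.6, 55.7] frame [55.6, 55.7] [222.0, 221.8]
bay 2 corners [51.8, 51.9, 51.8, 51.9] frame [None, 55.8] [221.8, 55.8]
t 31.9 tcp [659.3  34.1 173.8] yawy -87.7 tilt [ 0.006 -0.001 -1.   ] F [-0.7  0.7 -0.5] gap 0.994
dp [-22.44 -16.47   2.24] roll 0.18 q6 est 1.96 rows>= 6
dp [-22.44 -16.47   2.24] roll -2.961 q6 est -1.18 rows>= 20
dp [-22.44 -16.47   2.24] roll 3.322 q6 est 5.1 rows>= 23
```

View pics/s14.png

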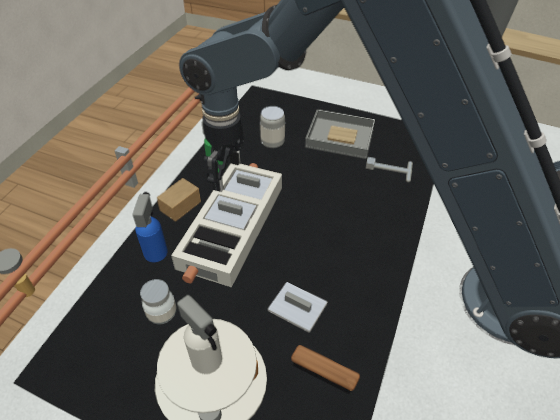

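View pics/w14.png

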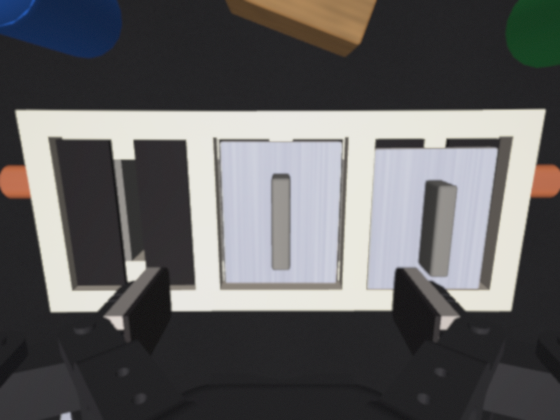

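```bash
python3 -m creep '{"claw":[8.5,8.5,8.5,8.5,8.5,8.5,8.5,8.5,8.5],"dp":[[-4,-3,0],[-8,-6,0],[-12,-9,0],[-16,-12,0.5],[-20,-15,1.5],[-22.4,-16.4,2.2],[-22.4,-16.4,2.2],[-22.4,-16.4,2.2],[-22.4,-16.4,2.2]],"roll":[0.05,0.1,0.15,0.18,0.18,0.18,0.18,0.18,0.18]}' 60; python3 pl.py 428 190 w15; python3 go.py 428 189.5 39 81.8|head -2
```

```text
t: 32.85
tcp_pos: [0.4287, 0.1888, 0.1491]
tool_rot: [0.998, -0.07, 0.001, -0.0]
force: [-0.1, -0.4, -0.3]
finger_gap: 0.996
plate [(428.9, 191.3, 99.5, 79.4, 171.4, [280.0, 202.0])]
rib [(429.3, 191.2, 59.9, 11.7, 171.5, [280.0, 213.0])] 37.52719808540397
t 32.9 tcp [428.9 188.6 149.2] yawy -98.0 tilt [ 0.002  0.    -1.   ] F [-0.   0.2 -0.2] gap 0.999
dp [-0.12 -0.07 11.02] roll 0.003 q6 est 1.89 rows>= 3
```

View pics/w15.png

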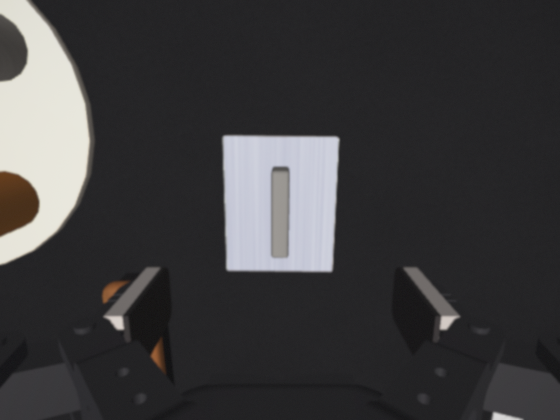

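```bash
python3 - <<'E'
from h import *
s=snap("side"); P=cloud(s)*1000; hsv=cv2.cvtColor(s["image"],cv2.COLOR_RGB2HSV)
m=(P[...,2]>15)&(P[...,2]<50)&(hsv[...,1]>90)&(hsv[...,0]<20)&(P[...,0]<500)&(P[...,1]>200)&(P[...,1]<420)
p=P[m][:,:2]; print(m.sum(),cv2.boxPoints(cv2.minAreaRect(p.astype(np.float32))))
E
```

```text
1318 [[260.18576 330.5454 ]
 [278.8859  258.21112]
 [463.27847 305.88104]
 [444.57834 378.21533]]
```

```bash
python3 - <<'E'
from h import *
s=snap("side"); im=s["image"]; hsv=cv2.cvtColor(im,cv2.COLOR_RGB2HSV)
m=((hsv[...,1]>90)&(hsv[...,0]<20)&(hsv[...,2]>50)).astype(np.uint8); m[:340]=0; m[:, :285]=0; m[:,365:]=0
print(rect(m,s,.038,100,2))
cs,_=cv2.findContours(m,cv2.RETR_EXTERNAL,cv2.CHAIN_APPROX_NONE); c=max(cs,key=cv2.contourArea)
print(cv2.boxPoints(cv2.minAreaRect((cast(s,c[:,0],.038)[:,:2]*1000).astype(np.float32))))
E
```

```text
[(330.2, 310.7, 131.2, 38.7, 172.9, [325.0, 367.0])]
[[262.71024 299.53232]
 [392.9009  283.41977]
 [397.64993 321.79227]
 [267.45926 337.90482]]
```

```bash
python3 -m creep '{"claw":[8.5,8.5,8.5,8.5,5,2,0.8,0.8,0.8,0.8,0.8],"dp":[[0,-0.05,4],[0,-0.05,8],[0,-0.05,10.6],[0,-0.05,11],[0,-0.05,11],[0,-0.05,11],[0,-0.05,11],[0,-0.05,11],[0,-0.05,11],[0,-0.05,11],[0,-0.05,11]],"roll":[0,0,0,0,0,0,0,0,0,0,0]}' 60; python3 -m creep '{"claw":[0.8,0.8,0.8,0.8,0.8,0.8],"dp":[[0,0,-0.5],[0,0,-2],[0,0,-5],[0,0,-9],[0,0,-11],[0,0,-11]],"roll":[0,0,0,0,0,0]}' 60; python3 go.py 652 139 147 92.8|head -2
```

```text
t: 34.1
tcp_pos: [0.4277, 0.1897, 0.0404]
tool_rot: [0.998, -0.07, 0.001, -0.0]
force: [0.8, -0.3, 6.3]
finger_gap: 0.119
t: 34.7
tcp_pos: [0.4287, 0.1899, 0.152]
tool_rot: [0.998, -0.069, 0.003, -0.001]
force: [0.9, 0.3, -1.9]
finger_gap: 0.125
t 34.7 tcp [428.7 189.9 152. ] yawy -98.0 tilt [ 0.006  0.001 -1.   ] F [ 0.9  0.3 -1.9] gap 0.125
dp [22.81  1.95  0.64] roll -0.188 q6 est 1.49 rows>= 5
```

```bash
python3 -m creep '{"claw":[0.8,0.8,0.8,0.8,0.8,0.8,0.8,0.8,0.8],"dp":[[2,0.2,0],[5,0.4,0],[9,0.8,0],[13,1.1,0],[17,1.5,0],[20,1.7,0],[22.3,1.9,0],[22.7,1.95,0.3],[22.7,1.95,0.3]],"roll":[-0.05,-0.1,-0.15,-0.19,-0.19,-0.19,-0.19,-0.19,-0.19]}' 60; python3 hov.py 2 w16
```

```text
t: 35.6
tcp_pos: [0.6477, 0.1384, 0.1438]
tool_rot: [1.0, 0.025, -0.002, -0.0]
force: [-0.5, 0.1, -1.6]
finger_gap: 0.12
far bar x (54..70): [array([55.3, 70.5]), array([54.9, 70.6])] side bar inner y (-44,44): -43.47579300449809 44.04506223493417
tcp [646.9 138.8 144.2] local [-5.8, -1.4] plate z 116.91277899367807
plate y [array([-39.4,  39.2]), array([-39.3,  39. ]), array([-39.1,  39.1])] xmax (50) [np.float64(45.6), np.float64(45.6), np.float64(45.4), np.float64(45.3)]
```

```bash
python3 -m creep '{"claw":[0.8,0.8,0.8,0.8,0.8,0.8],"dp":[[0.35,-0.03,0],[0.35,-0.03,2],[0.35,-0.03,3.5],[0.35,-0.03,4.5],[0.35,-0.03,4.8],[0.35,-0.03,4.8]],"roll":[0,0,0,0,0,0]}' 60; python3 hov.py 2 w17
```

```text
t: 36.25
tcp_pos: [0.6522, 0.1393, 0.0976]
tool_rot: [1.0, 0.025, -0.001, 0.0]
force: [0.1, -0.5, -1.8]
finger_gap: 0.124
far bar x (54..70): [array([55.2, 70.7]), array([55.2, 70.7])] side bar inner y (-44,44): -43.38710229402728 44.051166807915436
tcp [652.8 139.3  98.3] local [0.2, -1.1] plate z 70.79717632316195
plate y [array([-38.7,  39.7]), array([-38.5,  39.8]), array([-38.4,  39.9])] xmax (50) [np.float64(50.2), np.float64(50.2), np.float64(50.0), np.float64(49.9)]
```

View pics/w17.png

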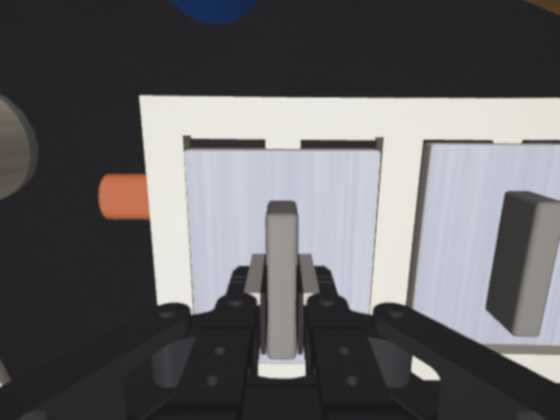

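```bash
python3 -m creep '{"claw":[0.8,0.8,0.8,0.8,0.8],"dp":[[0,0,0.4],[0,0,0.7],[0,0,0.9],[0,0,1.0],[0,0,1.1]],"roll":[0,0,0,0,0]}' 60; for i in 1 2 3 4 5 6; do python3 -m creep '{"claw":[0.8,0.8,0.8],"dp":[[0,0,0.05],[0,0,0.1],[0,0,0.15]],"roll":[0,0,0]}' | egrep "pos|force"; done
```

```text
t: 36.8
tcp_pos: [0.6527, 0.1391, 0.0882]
tool_rot: [1.0, 0.025, -0.0, 0.0]
force: [-3.6, -0.7, 5.9]
finger_gap: 0.122
tcp_pos: [0.6527, 0.1391, 0.0873]
force: [-2.9, -1.4, 6.5]
tcp_pos: [0.6527, 0.1391, 0.0858]
force: [-2.9, -1.2, 5.9]
tcp_pos: [0.6527, 0.1392, 0.0844]
force: [-3.2, -0.7, 5.0]
tcp_pos: [0.6527, 0.1392, 0.0829]
force: [-3.3, 0.0, 6.2]
tcp_pos: [0.6527, 0.1391, 0.0824]
force: [-5.6, -0.6, 13.8]
tcp_pos: [0.6527, 0.1391, 0.0823]
force: [-7.5, 0.2, 20.4]
```

```bash
python3 -m creep '{"claw":[0.8,0.8,3,5,7,8.5,8.5],"dp":[[0,0,-0.2],[0,0,-0.3],[0,0,-0.3],[0,0,-0.3],[0,0,-0.3],[0,0,-0.3],[0,0,-0.3]],"roll":[0,0,0,0,0,0,0]}';python3 -m creep '{"claw":[8.5,8.5,8.5,8.5],"dp":[[0,0,-3],[0,0,-6],[0,0,-9],[0,0,-9]],"roll":[0,0,0,0]}'; python3 bay.py w18; python3 go.py 645 35 300 92|head -2
```

```text
t: 39.3
tcp_pos: [0.6528, 0.1392, 0.081]
tool_rot: [1.0, 0.025, -0.0, 0.0]
force: [0.6, -0.1, -0.8]
finger_gap: 0.956
t: 39.7
tcp_pos: [0.656, 0.1394, 0.1763]
tool_rot: [1.0, 0.025, 0.005, -0.0]
force: [1.7, 0.9, 0.6]
finger_gap: 0.992
bay 0 corners [None, 55.6, None, 55.5] frame [None, None] [None, 55.6]
bay 1 corners [55.6, 55.7, 55.6, 55.7] frame [None, 55.7] [55.6, 222.1]
bay 2 corners [55.7, 55.5, 55.8, 55.8] frame [55.7, 55.7] [222.1, 222.0]
t 39.75 tcp [654.4 139.3 173.9] yawy -87.1 tilt [ 0.006  0.    -1.   ] F [-0.2  0.1 -1. ] gap 0.996
dp [ -1.4   10.37 -12.62] roll 0.016 q6 est 1.42 rows>= 4
```

Next I'll go up and over the duct's centre for a full view of it.

```bash
python3 -m creep '{"claw":[8.5,8.5,8.5,8.5,8.5,8.5,8.5],"dp":[[0,0,-4],[0,2,-8],[-0.5,6,-11],[-1.4,10.4,-12.6],[-1.4,10.4,-12.6],[-1.4,10.4,-12.6],[-1.4,10.4,-12.6]],"roll":[0,0,0,0,0,0,0]}'; python3 bay.py w19; python3 -c "
from h import *
snap('side','s19');snap('top','t19')"
```

```text
t: 40.45
tcp_pos: [0.6432, 0.0355, 0.2953]
tool_rot: [1.0, 0.026, -0.002, -0.001]
force: [1.1, 0.3, 0.4]
finger_gap: 0.995
bay 0 corners [55.5, 55.7, 55.7, 55.8] frame [55.6, 55.7] [55.5, 335.6]
bay 1 corners [55.4, 55.6, 55.8, 55.7] frame [55.7, 55.8] [335.6, 335.3]
bay 2 corners [55.6, 55.8, 56.0, 55.9] frame [55.7, 55.9] [335.3, 55.6]
```

View pics/w19.png

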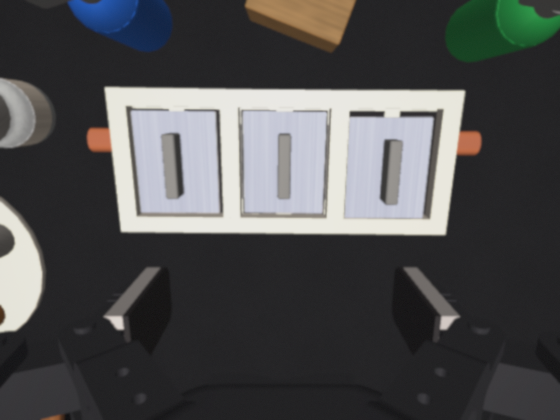

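View pics/s19.png

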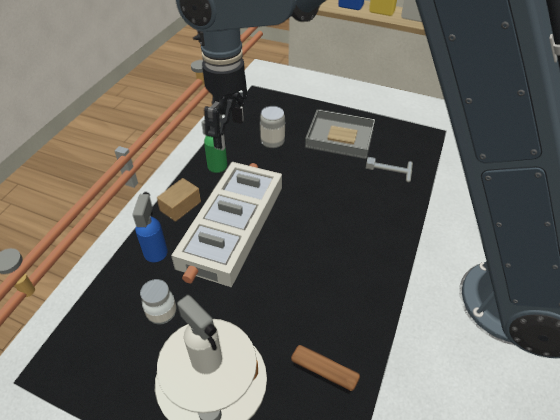

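```bash
python3 -c "
from station import workorder; print(workorder.sign_off())"
```

```text
the job is handed in; nothing more can be done
None
```

The job is handed in at about 40 s of robot time, and my last checks found everything in place:
- **Bottle:** it stands upright near the centre of the turntable's upper tier.
- **Packer:** only one was present. I pulled it out of bay 2, stood it in the tray and tipped it over. It lies flat inside, and all the slots were empty before I fitted any cover.
- **Plates:** all three are in openings of their own. I pressed each one to its hard stop with about 20 N at the wrist. The last depth check put the corners at 55.4–56.0 mm, against 55.5–55.9 mm for the frame.
- **Other things:** I saw no sign that any bystander had moved.

One thing disagreed: the bay 0 plate was centred when I released it but later sat a few millimetres off-centre, against one bar. It was probably the announced knock. It still read flush on all four corners, so I left it.

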